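# Stir the chocolate dates in the grey ramekin

## Task

The chilled chocolate date balls in the grey ramekin are about to stick together: take the bamboo stick out of its cup, reach down among the balls close to the ramekin's floor and stir round at least two full turns in wide circles, about half-way between the middle and the wall, so that the balls are shifted. Then put the stick back into its bamboo cup, foot down, and let go. Keep all the balls in the ramekin, and do not disturb the green cups or the jar.

Things in the scene. Friction and masses are not known exactly. Their poses are not given: they have to be found in the camera images.
- stick: Bamboo stirring stick, a straight round rod 16 mm in diameter and 200 mm long with a dark wooden band near its top, about 30 g. It starts standing loosely upright in the bamboo cup. Origin: centre of its flat foot; z runs up along the stick.
- stick_center (a point): The middle of the stick, half-way up: 100 mm above its foot, 100 mm below its top.
- holder: Small bamboo tray, 130 x 150 mm with a 16 mm high edge, that carries at its middle a round upright bamboo cup for the stick: cup inner radius 22 mm, its floor 14 mm and its rim 84 mm above the origin. It is fixed to the counter. Origin: on the counter under the middle of the cup, z up.
- ramekin: Matte grey ceramic ramekin, the only open vessel on the steel turntable (radius 172 mm, top 30 mm above the counter, braked): outer radius 55 mm, inner 50 mm; inner floor 6 mm, rim 48 mm above its origin. A suction foot holds it. Origin: centre of its underside, z up. The five balls start in a ring along its wall, the middle clear for 18 mm around; pushed, they roll freely.
- ball0_center (a point): Centre of a dark brown chocolate-coated date ball, 26 mm in diameter, 12 g, loose in the grey ramekin.
- ball1_center (a point): Centre of a cream white chocolate-coated date ball, 26 mm in diameter, 12 g, loose in the grey ramekin.
- ball2_center (a point): Centre of a dark brown chocolate-coated date ball, 26 mm in diameter, 12 g, loose in the grey ramekin.
- ball3_center (a point): Centre of a cream white chocolate-coated date ball, 26 mm in diameter, 12 g, loose in the grey ramekin.
- ball4_center (a point): Centre of a caramel brown chocolate-coated date ball, 26 mm in diameter, 12 g, loose in the grey ramekin.
- cup0_center (a point): Closed green plastic snack cup with a darker lid, 68 mm wide at the lid, 62 mm high, loose on the turntable; a bystander. The point is its centre, half-way up, 31 mm above the turntable.
- cup1_center (a point): Closed green plastic snack cup with a darker lid, 68 mm wide at the lid, 62 mm high, loose on the turntable; a bystander. The point is its centre, half-way up, 31 mm above the turntable.
- cup2_center (a point): Closed green plastic snack cup with a darker lid, 68 mm wide at the lid, 62 mm high, loose on the turntable; a bystander. The point is its centre, half-way up, 31 mm above the turntable.
- jar_center (a point): Clear acrylic jar with a pale lid and a small steel knob, 80 mm wide, 108 mm high, nuts inside, loose on the turntable; a bystander. The point is its centre, half-way up, 54 mm above the turntable.

How it is judged:
On the way, in this order (a step that is already met when the one before it is completed fails the run):
1. the stick's foot, down among the balls, passes the +x side of the ramekin's middle (ramekin frame) (z of stick in the frame of ramekin between 0 and 0.026 m and x of stick in the frame of ramekin between 0.008 and 0.05 m and y of stick in the frame of ramekin between -0.008 and 0.008 m), for 0.02 s.
2. it goes on past the +y or -y side (z of stick in the frame of ramekin between 0 and 0.026 m and ((y of stick in the frame of ramekin between 0.008 and 0.05 m and x of stick in the frame of ramekin between -0.008 and 0.008 m) or (y of stick in the frame of ramekin between -0.05 and -0.008 m and x of stick in the frame of ramekin between -0.008 and 0.008 m))), for 0.02 s.
3. and past the -x side (z of stick in the frame of ramekin between 0 and 0.026 m and x of stick in the frame of ramekin between -0.05 and -0.008 m and y of stick in the frame of ramekin between -0.008 and 0.008 m), for 0.02 s.
4. and past the +y or -y side again (all of step 2), for 0.02 s.
5. and is back at the +x side: once right round (two full turns, begun anywhere in either direction, hold this) (all of step 1), for 0.02 s.
At the end, for the whole second after the job is handed in: Stick at rest in the bamboo cup (foot within 22 mm of the cup axis and under 30 mm above the holder origin, tilt under 0.5 rad); at least 3 of the 5 balls over 10 mm from their starts, all 5 in the ramekin; green cups and jar within 20 mm of their starts and upright (0.3 rad) (horizontal distance between stick and holder below 0.022 m and z of stick in the frame of holder below 0.03 m and angle between stick's own z axis and vertical below 0.5 rad and linear speed of stick below 0.03 m/s and (distance of each of ball0_center, ball1_center, ball2_center from where it was at the start of the episode above 0.01 m or distance of each of ball0_center, ball1_center, ball3_center from where it was at the start of the episode above 0.01 m or distance of each of ball0_center, ball1_center, ball4_center from where it was at the start of the episode above 0.01 m or distance of each of ball0_center, ball2_center, ball3_center from where it was at the start of the episode above 0.01 m or distance of each of ball0_center, ball2_center, ball4_center from where it was at the start of the episode above 0.01 m or distance of each of ball0_center, ball3_center, ball4_center from where it was at the start of the episode above 0.01 m or distance of each of ball1_center, ball2_center, ball3_center from where it was at the start of the episode above 0.01 m or distance of each of ball1_center, ball2_center, ball4_center from where it was at the start of the episode above 0.01 m or distance of each of ball1_center, ball3_center, ball4_center from where it was at the start of the episode above 0.01 m or distance of each of ball2_center, ball3_center, ball4_center from where it was at the start of the episode above 0.01 m) and horizontal distance between each of ball0_center, ball1_center, ball2_center, ball3_center, ball4_center and ramekin below 0.05 m and z of each of ball0_center, ball1_center, ball2_center, ball3_center, ball4_center in the frame of ramekin below 0.05 m and distance of each of cup0_center, cup1_center, cup2_center, jar_center from where it was at the start of the episode below 0.02 m and angle between each of cup0_center, cup1_center, cup2_center, jar_center's own z axis and vertical below 0.3 rad); the robot touches nothing.
It fails at once if a ball is thrown out of the ramekin (horizontal distance between any of ball0_center, ball1_center, ball2_center, ball3_center, ball4_center and ramekin above 0.06 m).
It fails at once if a green cup or the jar is pushed 20 mm or tipped over (not (distance of cup0_center from where it was at the start of the episode below 0.02 m) or not (angle between cup0_center's own z axis and vertical below 0.3 rad) or not (distance of cup1_center from where it was at the start of the episode below 0.02 m) or not (angle between cup1_center's own z axis and vertical below 0.3 rad) or not (distance of cup2_center from where it was at the start of the episode below 0.02 m) or not (angle between cup2_center's own z axis and vertical below 0.3 rad) or not (distance of jar_center from where it was at the start of the episode below 0.02 m) or not (angle between jar_center's own z axis and vertical below 0.3 rad)).
It also fails if it takes over 72 s, if anything falls off the work surface, if the arm or the gripper's body presses on something with over 40 N, if the wrist force passes 120 N, or if a joint passes its speed limit or range.

## Robot

A 6-joint arm with a two-finger parallel gripper is mounted at the origin on the work surface. World frame = base frame: x ahead of the robot, y to its left, z up, the work surface at z = 0. Lengths are in m, angles in rad, forces in N, time in s.
With the tool pointing down it reaches from about 0.3 to 1 m from the base axis. Payload 5.1 kg.
Tool frame: the origin (TCP) lies between the finger pads; the fingertips stand 19 mm ahead of it and the grasp point (between the pads) is the TCP; z points along the fingers, y is the line along which they close (so a half turn about z gives the same grasp; the last joint's range is limited). The gripper opens to 95 mm and grips with 3 to 60 N. Pads are 20 mm wide; open, the fingers measure 119 mm over their backs; the gripper's body (75 mm by 180 mm) begins 59 mm behind the grasp point.
Start: joints at [-1.416, 0.124, 1.65, -0, 1.367, -0.083], TCP at [0.153, -0.632, 0.234] pointing down, gripper open.
Joint ranges: [-2.61, 2.61], [-1.02, 2.33], [0.03, 2.71], [-1.35, 4.49], [0.32, 2.68], [-2.91, 2.91]. Speed limits (rad/s): [2.57, 2.57, 3.14, 3.14, 3.14, 3.14].

## Interface

Orientations are given as a rotation vector (axis times angle).
In Python, from plant import sensors, read_camera, bot, masks_of, place_of gives the robot as it stands.
- The arm moves only by the tool jog_arm, never from a script. Its argument "motion" is a list of rows, each a list of 7 numbers: the turn, a rotation vector about the tool's x, y, z in degrees, then the shift along the tool's x, y, z in mm, then the closure, from 0 (fully open) to 1 (shut). In form: [[wx, wy, wz, dx, dy, dz, claw], ...]. A call has exactly 10 rows; each row shifts and turns the commanded pose from where the row before left it, along the tool's axes as they then stand; what a row does not reach is not made up. A row lasts 1/10 s, in which the tool goes at most 50 mm and 8.59 degrees, less where a joint would pass 70% of its speed; a pose out of reach is approached as far as the arm can. A call is refused whole if a number of a shift passes 50 or a number of a turn 8.59, either way. A call with a gripper value outside its range is refused whole. The fingers move at their own pace and stop on an object; "squeeze" is the grip in N (left out, the last holds). Time passes only in rows, so rows that do not move let the fingers close, or fill a call up. It gives the time, the measured TCP pose, the force, the opening and the grip force at its end, in the units of the state.
- sensors.state(): the state, without advancing time (a new reading comes with each control period).
- read_camera(name): name is "scene" or "top" or "wrist"; returns a dict with "color" (420x560x3 uint8, red, green, blue), "range_z" (420x560 float32, m along the optical axis (not along the pixel's ray), 0 where there is no reading), "camera_matrix" (3x3 intrinsics, pixels), "k1" (the pictures are not rectified: a ray, as slopes to the right and down, at radius r is drawn at 1 + k1 r^2 times it, then the intrinsics apply), "R" (3x3) and "t" (3): a world point X has camera coordinates R X + t. Camera axes: x right, y down, z forward; pixel columns grow to the right and rows downward; lengths in m; the calibration is good to about 2 mm. A picture is of the moment at which its call begins.
- bot.job_done(): hands the job in; it is judged then, once.
Trained networks look in the newest picture that a camera, given by its name, has taken for a name from the list of things; names that differ only in an ending like _2 or _b are one class to them, and where a whole thing is asked for, a point or a joint stands for the part that bears it (a point fixed in the world has none). Each returns a list of dicts, best first, with "conf" (0 to 1); they miss things now and then, are a little off and sometimes report something else, mostly with a low value. They report only what shows in the picture. A call takes as long as a camera call.
- masks_of(name, camera): "mask" (420x560 bool, what is visible of it) and "at" ([column, row] in pixels, amid what is visible of it).
- place_of(name, camera): "at" ([column, row] in pixels: a listed point, or the origin of a listed thing).
The state is a dict: "clock": time; "joint_pos": joint angles; "joint_velocities": joint speeds; "effort": joint torques, N m; "eef_pos": TCP position; "orientation": TCP orientation; "ft_force": force on the tool from outside, world axes, zero at the start; "ft_torque": the same for the moment, N m; "opening": opening from 0.0 (shut) to 1.0 (fully open); "gripper_force": force on a finger pad.
Only numpy, scipy, OpenCV 4.12 (cv2) and the standard library are available. Lean on these libraries where they do the work, as an engineer would, in place of code of your own. Each camera call takes 0.05 s, during which the arm holds its last target. There are 200 camera calls.

## Working session

There is one attempt and no reset: what is moved stays moved. The work goes in short steps, Python scripts to look and compute and a tool call to move; the robot and the scene stay as the last step left them, time stands still between calls to the robot, and variables do not carry over. Pictures are saved under pics/ and viewed, at most 10 in all, crops included, and the job is handed in when it is done.

Besides the shell and the picture viewer there is one more tool, called after "Emit:" by a JSON object that holds its "api" and its "payload", one argument or row to a line. jog_arm: Moves the arm, as the interface text tells. Its arguments: {"type":"object","properties":{"motion":{"type":"array"},"squeeze":{"type":"number"}},"required":["motion"]}

```bash
mkdir -p pics; cat > h.py <<'E'
import numpy as np, cv2
from plant import sensors, read_camera, bot, masks_of, place_of
from scipy.spatial.transform import Rotation as Ro
def rays(c,px):
    K=np.array(c["camera_matrix"]);
    d=cv2.undistortPoints(np.array(px,float).reshape(-1,1,2),K,np.array([c["k1"],0,0,0,0.])).reshape(-1,2)
    return np.c_[d,np.ones(len(d))]
def atz(c,px,z):
    R=np.array(c["R"]);t=np.array(c["t"]);o=-R.T@t
    d=rays(c,px)@R
    return o+d*((z-o[2])/d[:,2])[:,None]
def cloud(c,mask):
    v,u=np.nonzero(mask&(c["range_z"]>0))
    p=rays(c,np.c_[u,v])*c["range_z"][v,u][:,None]
    return (p-np.array(c["t"]))@np.array(c["R"])
E
python3 - <<'E'
from h import *
names=["stick","holder","ramekin"]+["ball%d_center"%i for i in range(5)]+["cup0_center","cup1_center","cup2_center","jar_center","stick_center"]
im=[]
for cam in ["scene","top"]:
    c=read_camera(cam); im.append(c["color"])
    R=np.array(c["R"]);print(cam,(-R.T@np.array(c["t"])).round(3))
    for n in names:
        hs={"stick":.014,"holder":0,"ramekin":.03,"stick_center":.114,"jar_center":.084}
        z=hs.get(n,.061 if "cup" in n else .049)
        for r in place_of(n,cam)[:3]:
            print(n,round(r["conf"],2),np.round(r["at"]),atz(c,[r["at"]],z)[0].round(3))
    for n in ["stick","ramekin"]:
        for r in masks_of(n,cam)[:1]:
            p=cloud(c,r["mask"]);print("mask",n,r["conf"],len(p),np.percentile(p,[2,50,98],axis=0).round(3).tolist())
for i,n in zip(im,"ab"): cv2.imwrite(f"pics/{n}.png",i[:,:,::-1])
print(sensors.state())
E
```

```text
scene [ 0.953 -0.758  0.859]
holder 0.81 [192. 298.] [ 0.472 -0.21   0.   ]
holder 0.72 [306. 239.] [0.611 0.06  0.   ]
ramekin 0.75 [338. 233.] [0.68  0.083 0.03 ]
ball1_center 0.57 [355. 234.] [0.723 0.077 0.049]
ball1_center 0.55 [252. 230.] [ 0.507 -0.015  0.049]
ball2_center 0.63 [352. 221.] [0.699 0.116 0.049]
ball2_center 0.43 [343. 234.] [0.698 0.066 0.049]
ball3_center 0.49 [181. 261.] [ 0.421 -0.168  0.049]
ball3_center 0.4 [340. 217.] [0.67  0.115 0.049]
ball4_center 0.55 [321. 225.] [0.64  0.072 0.049]
cup0_center 0.85 [252. 229.] [ 0.514 -0.023  0.061]
cup0_center 0.36 [261. 190.] [0.466 0.108 0.061]
cup1_center 0.61 [264. 196.] [0.481 0.092 0.061]
cup2_center 0.74 [355. 220.] [0.709 0.11  0.061]
cup2_center 0.64 [318. 192.] [0.593 0.164 0.061]
jar_center 0.88 [306. 240.] [ 0.645 -0.023  0.084]
stick_center 0.63 [185. 262.] [ 0.472 -0.213  0.114]
stick_center 0.34 [191. 301.] [ 0.536 -0.289  0.114]
mask stick 0.87 503 [[0.463, -0.229, 0.065], [0.477, -0.225, 0.149], [0.481, -0.198, 0.215]]
mask ramekin 0.98 1591 [[0.633, 0.033, 0.033], [0.684, 0.094, 0.058], [0.736, 0.14
[... 960 characters left out ...]
': 1.6, 'joint_pos': array([-1.41560571e+00,  1.23787412e-01,  1.65032838e+00, -3.89722970e-06,
        1.36748672e+00, -8.25863049e-02]), 'joint_velocities': array([ 0.0009553 ,  0.00017347,  0.00080778,  0.00093011, -0.00099295,
       -0.00033746]), 'effort': array([-2.08772602e-03, -4.17567515e+01, -3.60218561e+01,  7.73503818e-02,
        4.29053663e-02, -1.41070524e-05]), 'eef_pos': array([ 0.15307891, -0.63169603,  0.23364757]), 'orientation': array([-3.11940663e+00, -3.72619939e-01,  6.55373934e-06]), 'ft_force': array([-0.6271563 ,  0.54874158, -0.7843622 ]), 'ft_torque': array([ 2.07658322e-03, -4.47615055e-02,  8.37840457e-05]), 'gripper_force': 0.0, 'opening': 1.0012072298113497}
```

View pics/a.png

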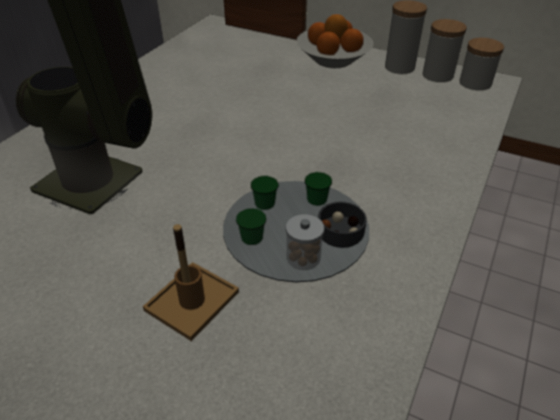

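View pics/b.png

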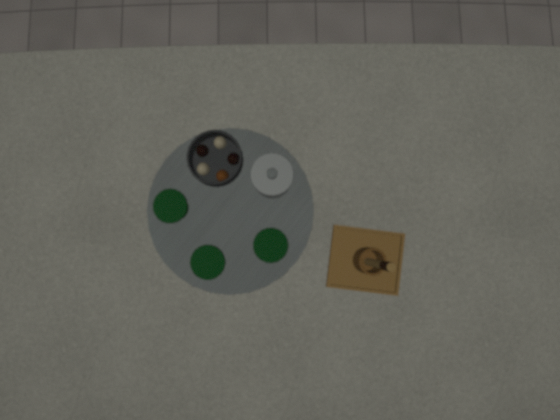

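```bash
cat > m.py <<'E'
from h import *
from scipy.optimize import least_squares
def stick(c,m,z0=.1,z1=.205):
    p=cloud(c,m); p=p[(p[:,2]>z0)&(p[:,2]<z1)]
    o=-np.array(c["R"]).T@np.array(c["t"])
    def f(q):
        a=np.array([q[0],q[1],0]);d=np.array([q[2],q[3],1.]);d/=np.linalg.norm(d)
        v=p-a-np.array([0,0,.15]);r=np.linalg.norm(np.cross(v,d),axis=1)
        # surface must face the camera
        return r-.008
    m0=p.mean(0); v=(m0-o);v[2]=0;v/=np.linalg.norm(v); m0=m0+v*.006
    s=least_squares(f,[m0[0],m0[1],0,0],loss="soft_l1",f_scale=.002)
    return s.x,len(p),np.sqrt(np.mean(s.fun**2))
E
python3 - <<'E'
from m import *
c=read_camera("scene")
for r in masks_of("stick","scene")[:2]:
    m=cv2.erode(r["mask"].astype(np.uint8),np.ones((1,3)))>0
    for mm in (r["mask"],m):
        print(r["conf"],stick(c,mm))
    p=cloud(c,r["mask"])
    for a in np.arange(.06,.22,.02):
        q=p[(p[:,2]>a)&(p[:,2]<a+.02)]
        if len(q): print(round(a,2),len(q),np.median(q,0).round(4))
    # 2d line of mask in image
    v,u=np.nonzero(r["mask"]);print("img",cv2.fitLine(np.c_[u,v].astype(np.float32),cv2.DIST_HUBER,0,.01,.01).ravel(),v.min(),v.max())
c=read_camera("top")
# ramekin circle
for r in masks_of("ramekin","top")[:1]:
    p=cloud(c,r["mask"]);q=p[(p[:,2]>.070)&(p[:,2]<.088)]
    f=lambda s:np.hypot(q[:,0]-s[0],q[:,1]-s[1])-.0525
    print("ramekin",least_squares(f,[.684,.09],loss="soft_l1",f_scale=.002).x,len(q),np.median(q[:,2]))
v,u=np.mgrid[240:285,340:420]
m=np.zeros((420,560),bool);m[235:290,330:405]=1
p=cloud(c,m);q=p[(p[:,2]>.078)&(p[:,2]<.09)]
if len(q)>5:
    f=lambda s:np.hypot(q[:,0]-s[0],q[:,1]-s[1])-.024
    print("cup",least_squares(f,[.477,-.217],loss="soft_l1",f_scale=.002).x,len(q))
for a in np.arange(.1,.22,.02):
    q=p[(p[:,2]>a)&(p[:,2]<a+.02)]
    if len(q): print(round(a,2),len(q),np.median(q,0).round(4))
cv2.imwrite("pics/c.png",cv2.convertScaleAbs(cv2.resize(c["color"][220:300,320:410,::-1],(720,600),interpolation=cv2.INTER_CUBIC) if 0 else cv2.resize(c["color"][225:297,330:420,::-1],(720,576),interpolation=cv2.INTER_CUBIC),alpha=1.6))
E
```

```text
0.55 (array([ 0.47212704, -0.21972669,  0.00246999, -0.00415503]), 323, np.float64(0.0010280313262054468))
0.55 (array([ 0.47212257, -0.2196969 ,  0.00298736, -0.0037094 ]), 253, np.float64(0.0010985205446440208))
0.06 21 [ 0.4771 -0.2259  0.0763]
0.08 50 [ 0.4767 -0.2256  0.0905]
0.1 49 [ 0.4766 -0.2258  0.1102]
0.12 60 [ 0.4774 -0.225   0.1302]
0.14 58 [ 0.4772 -0.2259  0.1503]
0.16 69 [ 0.4771 -0.2252  0.17  ]
0.18 69 [ 0.4775 -0.2255  0.1904]
0.2 80 [ 0.476  -0.2246  0.2111]
img [1.6537431e-01 9.8623085e-01 1.8124377e+02 2.5257018e+02] 225 282
ramekin [0.68243269 0.08916967] 437 0.07824585537930666
cup [ 0.47674188 -0.21492091] 205
0.1 19 [ 0.4759 -0.2113  0.1107]
0.12 21 [ 0.4749 -0.2114  0.1293]
0.14 19 [ 0.4759 -0.2114  0.1489]
0.16 24 [ 0.4752 -0.2112  0.1713]
0.18 27 [ 0.4751 -0.2113  0.1921]
0.2 99 [ 0.4739 -0.2168  0.2145]
```

View pics/c.png

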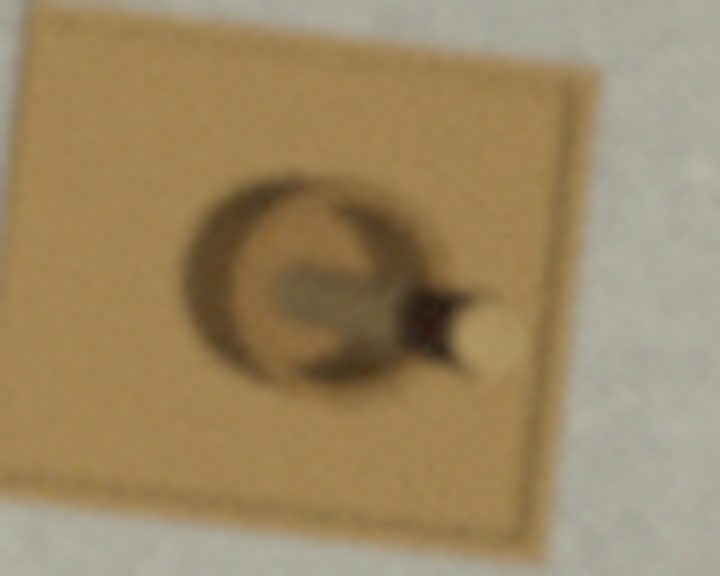

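Emit:
{"api": "jog_arm", "payload": {
  "motion": [
    [0,0,6.8,0,0,-13,0],
    [0,0,6.8,0,0,-13,0],
    [0,0,0,20,-26,0,0],
    [0,0,0,20,-26,0,0],
    [0,0,0,20,-26,0,0],
    [0,0,0,20,-26,0,0],
    [0,0,0,20,-26,0,0],
    [0,0,0,20,-26,0,0],
    [0,0,0,20,-26,0,0],
    [0,0,0,20,-26,0,0]
  ],
  "squeeze": 40
}}

```text
clock: 2.8
eef_pos: [0.3136, -0.4225, 0.2598]
orientation: [3.141, 0.0, 0.0]
ft_force: [0.7, -0.7, 0.6]
opening: 1.002
gripper_force: 0.0
```

Emit:
{"api": "jog_arm", "payload": {
  "motion": [
    [0,0,0,20,-26,0,0],
    [0,0,0,20,-26,0,0],
    [0,0,0,20,-26,0,0],
    [0,0,0,20,-26,0,0],
    [0,0,0,20,-26,0,0],
    [0,0,0,20,-26,0,0],
    [0,0,0,20,-26,0,0],
    [0,0,0,21,-23,0,0],
    [0,0,0,0,0,0,0],
    [0,0,0,0,0,0,0]
  ]
}}

```text
clock: 3.8
eef_pos: [0.474, -0.2183, 0.2596]
orientation: [3.141, 0.003, -0.001]
ft_force: [0.2, -0.5, 0.5]
opening: 1.001
gripper_force: 0.0
```

```bash
python3 - <<'E'
from m import *
c=read_camera("wrist"); s=sensors.state();print(s["eef_pos"],s["orientation"],s["clock"])
for r in masks_of("stick","wrist")[:2]:
    p=cloud(c,r["mask"]);print(r["conf"],len(p))
    t=p[p[:,2]>.205];print("top",len(t),t.mean(0) if len(t) else 0)
    for a in np.arange(.1,.22,.02):
        q=p[(p[:,2]>a)&(p[:,2]<a+.02)]
        if len(q): print(round(a,2),len(q),np.median(q,0).round(4))
p=cloud(c,np.ones((420,560),bool))
q=p[(abs(p[:,2]-.084)<.005)&(np.hypot(p[:,0]-.477,p[:,1]+.216)<.035)]
if len(q)>5:
    f=lambda s:np.hypot(q[:,0]-s[0],q[:,1]-s[1])-.024
    print("cup",least_squares(f,[.477,-.217],loss="soft_l1",f_scale=.002).x,len(q))
cv2.imwrite("pics/w1.png",cv2.convertScaleAbs(c["color"][:,:,::-1],alpha=1.5))
E
```

```text
[ 0.47362816 -0.21884623  0.25962619] [ 3.14125130e+00  9.48870127e-04 -6.32269413e-04] 3.85
0.59 1125
top 450 [ 0.47447071 -0.2200734   0.21320768]
0.1 61 [ 0.4797 -0.2202  0.1113]
0.12 71 [ 0.4796 -0.2192  0.1308]
0.14 76 [ 0.4798 -0.22    0.1495]
0.16 113 [ 0.4801 -0.2199  0.1708]
0.18 143 [ 0.4801 -0.2198  0.1908]
0.2 492 [ 0.4753 -0.2203  0.2139]
cup [ 0.47620731 -0.21705144] 554
```

View pics/w1.png

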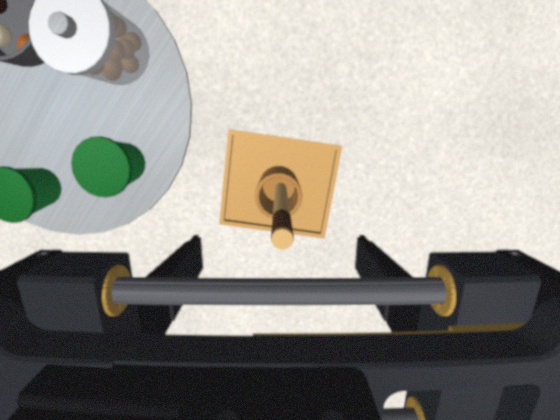

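Emit:
{"api": "jog_arm", "payload": {
  "motion": [
    [0,0,0,0,0.5,16,0],
    [0,0,0,0,0.5,16,0],
    [0,0,0,0,0,16,0],
    [0,0,0,0,0,16,0],
    [0,0,0,0,0,16,0],
    [0,0,0,0,0,16,0],
    [0,0,0,0,0,0,0.5],
    [0,0,0,0,0,0,0.7],
    [0,0,0,0,0,0,1],
    [0,0,0,0,0,0,1]
  ],
  "squeeze": 40
}}

```text
clock: 4.9
eef_pos: [0.4746, -0.2199, 0.1649]
orientation: [3.141, 0.001, 0.003]
ft_force: [-1.2, -0.4, 0.7]
opening: 0.722
gripper_force: 0.0
```

Emit:
{"api": "jog_arm", "payload": {
  "motion": [
    [0,0,0,0,0,0,1],
    [0,0,0,0,0,0,1],
    [0,0,0,0,0,0,1],
    [0,0,0,0,0,0,1],
    [0,0,0,0,0,0,1],
    [0,0,0,0,0,0,1],
    [0,0,0,0,0,0,1],
    [0,0,0,0,0,0,1],
    [0,0,0,0,0,0,1],
    [0,0,0,0,0,0,1]
  ]
}}

```text
clock: 5.9
eef_pos: [0.4739, -0.2195, 0.1636]
orientation: [-3.141, -0.001, 0.0]
ft_force: [-0.2, -0.5, -0.1]
opening: 0.159
gripper_force: 40.0
```

Emit:
{"api": "jog_arm", "payload": {
  "motion": [
    [0,0,0,0,0,-18,1],
    [0,0,0,0,0,-18,1],
    [0,0,0,0,0,-18,1],
    [0,0,0,0,0,-18,1],
    [0,0,0,0,0,-18,1],
    [0,0,0,0,0,-18,1],
    [0,0,0,0,0,-18,1],
    [0,0,0,0,0,-18,1],
    [0,0,0,0,0,-18,1],
    [0,0,0,0,0,-18,1]
  ]
}}

```text
clock: 6.9
eef_pos: [0.4738, -0.2195, 0.3443]
orientation: [-3.141, -0.001, 0.0]
ft_force: [0.2, -0.2, -0.2]
opening: 0.161
gripper_force: 40.0
```

Emit:
{"api": "jog_arm", "payload": {
  "motion": [
    [0,0,0,0,0,0,1],
    [0,0,0,10,-15,0,1],
    [0,0,0,20,-30,0,1],
    [0,0,0,20,-30,0,1],
    [0,0,0,20,-30,0,1],
    [0,0,0,20,-30,0,1],
    [0,0,0,20,-30,0,1],
    [0,0,0,20,-30,0,1],
    [0,0,0,20,-30,0,1],
    [0,0,0,20,-30,0,1]
  ]
}}

```text
clock: 7.9
eef_pos: [0.6441, 0.0369, 0.342]
orientation: [3.142, 0.001, -0.003]
ft_force: [0.1, -0.1, 0.1]
opening: 0.162
gripper_force: 40.0
```

Emit:
{"api": "jog_arm", "payload": {
  "motion": [
    [0,0,0,20,-30,0,1],
    [0,0,0,18,-24,0,1],
    [0,0,0,0,0,0,1],
    [0,0,0,0,0,0,1],
    [0,0,0,0,0,0,1],
    [0,0,0,0,0,0,1],
    [0,0,0,0,0,0,1],
    [0,0,0,0,0,0,1],
    [0,0,0,0,0,0,1],
    [0,0,0,0,0,0,1]
  ]
}}

```text
clock: 8.9
eef_pos: [0.6817, 0.0893, 0.3438]
orientation: [3.142, 0.0, 0.0]
ft_force: [0.1, -0.5, -0.5]
opening: 0.163
gripper_force: 40.0
```

```bash
python3 - <<'E'
from m import *
s=sensors.state();print(s["eef_pos"],s["orientation"],s["clock"],s["opening"],s["gripper_force"])
c=read_camera("scene")
for r in masks_of("stick","scene")[:2]:
    p=cloud(c,r["mask"]);print(r["conf"],len(p),np.percentile(p,[1,50,99],axis=0).round(3).tolist())
    print(stick(c,r["mask"],.2,.32))
    for a in np.arange(.16,.38,.03):
        q=p[(p[:,2]>a)&(p[:,2]<a+.03)]
        if len(q): print(round(a,2),len(q),np.median(q,0).round(4))
ims=cv2.resize(c["color"][120:270,240:440],(800,600))
cv2.imwrite("pics/s2.png",cv2.convertScaleAbs(ims[:,:,::-1],alpha=1.5))
c=read_camera("wrist")
p=cloud(c,np.ones((420,560),bool))
q=p[(abs(p[:,2]-.078)<.005)&(abs(np.hypot(p[:,0]-.682,p[:,1]-.089)-.052)<.012)]
if len(q)>5:
    f=lambda s:np.hypot(q[:,0]-s[0],q[:,1]-s[1])-.0525
    print("ram",least_squares(f,[.682,.089],loss="soft_l1",f_scale=.002).x,len(q))
for r in masks_of("stick","wrist")[:1]:
    p=cloud(c,r["mask"]);print(r["conf"],len(p))
    for a in np.arange(.16,.38,.03):
        q=p[(p[:,2]>a)&(p[:,2]<a+.03)]
        if len(q): print(round(a,2),len(q),np.median(q,0).round(4))
E
```

```text
[0.68171207 0.08933296 0.34380839] [3.14158331e+00 2.67444153e-04 3.05961481e-04] 8.9 0.1629168305594724 39.997419118881226
0.67 451 [[0.517, 0.079, -0.0], [0.681, 0.084, 0.257], [0.688, 0.548, 0.322]]
(array([ 6.79057443e-01,  9.00513204e-02,  1.96117102e-03, -5.38836187e-04]), 382, np.float64(0.0013746346027144528))
0.19 66 [0.6816 0.0837 0.2081]
0.22 92 [0.6816 0.0836 0.2344]
0.25 93 [0.6815 0.084  0.2651]
0.28 105 [0.682  0.0833 0.2944]
0.31 47 [0.6817 0.0829 0.3158]
ram [0.68457014 0.08860068] 792
0.9 2747
0.19 74 [0.6876 0.0906 0.2093]
0.22 133 [0.6877 0.0896 0.2363]
0.25 185 [0.6876 0.0896 0.2669]
0.28 268 [0.6875 0.0896 0.2963]
0.31 394 [0.6877 0.0896 0.3261]
0.34 644 [0.6881 0.0901 0.3563]
0.37 1049 [0.6831 0.09   0.3943]
```

View pics/s2.png

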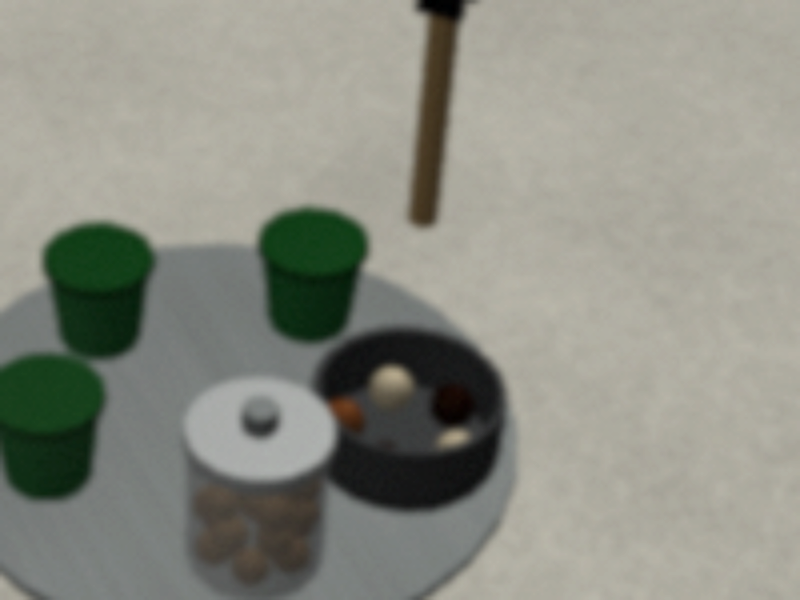

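Emit:
{"api": "jog_arm", "payload": {
  "motion": [
    [0,0,0,1,0,15,1],
    [0,0,0,1,0,15,1],
    [0,0,0,0,0,15,1],
    [0,0,0,0,0,15,1],
    [0,0,0,0,0,15,1],
    [0,0,0,0,0,15,1],
    [0,0,0,0,0,15,1],
    [0,0,0,0,0,15,1],
    [0,0,0,0,0,15,1],
    [0,0,0,0,0,14,1]
  ]
}}

```text
clock: 10.1
eef_pos: [0.6837, 0.0895, 0.1933]
orientation: [-3.142, -0.001, 0.0]
ft_force: [0.1, -0.4, -0.8]
opening: 0.16
gripper_force: 40.0
```

```bash
python3 - <<'E'
import numpy as np
r=np.r_[np.linspace(2,24,10),np.full(30,24)]
t=np.radians(18*np.arange(1,41)-18)
p=np.vstack([[0,0],np.round(np.c_[r*np.cos(t),r*np.sin(t)])]);print(p[10],p[20],p[30])
d=np.diff(p,axis=0).astype(int)
for k in range(4): print([[0,0,0,int(a),int(b),0,1] for a,b in d[10*k:10*k+10]])
from plant import sensors
s=sensors.state();print(s["eef_pos"],s["ft_force"])
E
```

```text
[-23.   7.] [23. -7.] [-23.   7.]
[[0, 0, 0, 2, 0, 0, 1], [0, 0, 0, 2, 1, 0, 1], [0, 0, 0, 2, 3, 0, 1], [0, 0, 0, -1, 4, 0, 1], [0, 0, 0, -1, 3, 0, 1], [0, 0, 0, -4, 3, 0, 1], [0, 0, 0, -5, 2, 0, 1], [0, 0, 0, -6, -1, 0, 1], [0, 0, 0, -6, -2, 0, 1], [0, 0, 0, -6, -6, 0, 1]]
[[0, 0, 0, -1, -7, 0, 1], [0, 0, 0, 1, -7, 0, 1], [0, 0, 0, 4, -7, 0, 1], [0, 0, 0, 5, -5, 0, 1], [0, 0, 0, 7, -4, 0, 1], [0, 0, 0, 7, -1, 0, 1], [0, 0, 0, 7, 1, 0, 1], [0, 0, 0, 7, 4, 0, 1], [0, 0, 0, 5, 5, 0, 1], [0, 0, 0, 4, 7, 0, 1]]
[[0, 0, 0, 1, 7, 0, 1], [0, 0, 0, -1, 7, 0, 1], [0, 0, 0, -4, 7, 0, 1], [0, 0, 0, -5, 5, 0, 1], [0, 0, 0, -7, 4, 0, 1], [0, 0, 0, -7, 1, 0, 1], [0, 0, 0, -7, -1, 0, 1], [0, 0, 0, -7, -4, 0, 1], [0, 0, 0, -5, -5, 0, 1], [0, 0, 0, -4, -7, 0, 1]]
[[0, 0, 0, -1, -7, 0, 1], [0, 0, 0, 1, -7, 0, 1], [0, 0, 0, 4, -7, 0, 1], [0, 0, 0, 5, -5, 0, 1], [0, 0, 0, 7, -4, 0, 1], [0, 0, 0, 7, -1, 0, 1], [0, 0, 0, 7, 1, 0, 1], [0, 0, 0, 7, 4, 0, 1], [0, 0, 0, 5, 5, 0, 1], [0, 0, 0, 4, 7, 0, 1]]
[0.68369309 0.08953069 0.19332159] [ 0.13452197 -0.40985497 -0.84266056]
```

Emit:
{"api": "jog_arm", "payload": {
  "motion": [
    [0,0,0,2,0,0,1],
    [0,0,0,2,1,0,1],
    [0,0,0,2,3,0,1],
    [0,0,0,-1,4,0,1],
    [0,0,0,-1,3,0,1],
    [0,0,0,-4,3,0,1],
    [0,0,0,-5,2,0,1],
    [0,0,0,-6,-1,0,1],
    [0,0,0,-6,-2,0,1],
    [0,0,0,-6,-6,0,1]
  ]
}}

```text
clock: 11.1
eef_pos: [0.6623, 0.0827, 0.1961]
orientation: [-3.141, -0.0, -0.011]
ft_force: [5.2, 1.7, -0.5]
opening: 0.166
gripper_force: 40.0
```

Emit:
{"api": "jog_arm", "payload": {
  "motion": [
    [0,0,0,-1,-7,0,1],
    [0,0,0,1,-7,0,1],
    [0,0,0,4,-7,0,1],
    [0,0,0,5,-5,0,1],
    [0,0,0,7,-4,0,1],
    [0,0,0,7,-1,0,1],
    [0,0,0,7,1,0,1],
    [0,0,0,7,4,0,1],
    [0,0,0,5,5,0,1],
    [0,0,0,4,7,0,1]
  ]
}}

```text
clock: 12.1
eef_pos: [0.7043, 0.096, 0.1924]
orientation: [3.139, 0.002, -0.015]
ft_force: [-2.9, -2.0, -0.3]
opening: 0.162
gripper_force: 40.0
```

```bash
cat > look.py <<'E'
from m import *
import sys
s=sensors.state();print(s["eef_pos"],s["orientation"],s["clock"],s["opening"],s["gripper_force"],s["ft_force"])
c=read_camera("scene")
for r in masks_of("stick","scene")[:1]:
    print(r["conf"],stick(c,r["mask"],.09,.165))
for n in ["ball0_center","ball1_center","ball4_center"]:
    print(n,[atz(c,[r["at"]],.049)[0].round(3).tolist() for r in place_of(n,"scene")[:2]])
cv2.imwrite(f"pics/{sys.argv[1]}.png",cv2.convertScaleAbs(cv2.resize(c["color"][120:270,240:440],(800,600))[:,:,::-1],alpha=1.5))
E
python3 look.py st1
```

```text
[0.70425897 0.09601395 0.1923987 ] [ 3.13926063e+00  1.62282568e-03 -1.54158496e-02] 12.1 0.16185447870652417 39.99279320240021 [-2.9031489  -1.99051813 -0.34320874]
0.84 (array([0.69961492, 0.09621526, 0.01517313, 0.00095649]), 184, np.float64(0.001376088618486604))
ball0_center []
ball1_center [[0.72, 0.08, 0.049], [0.502, -0.008, 0.049]]
ball4_center [[0.641, 0.082, 0.049], [0.575, 0.187, 0.049]]
```

View pics/st1.png

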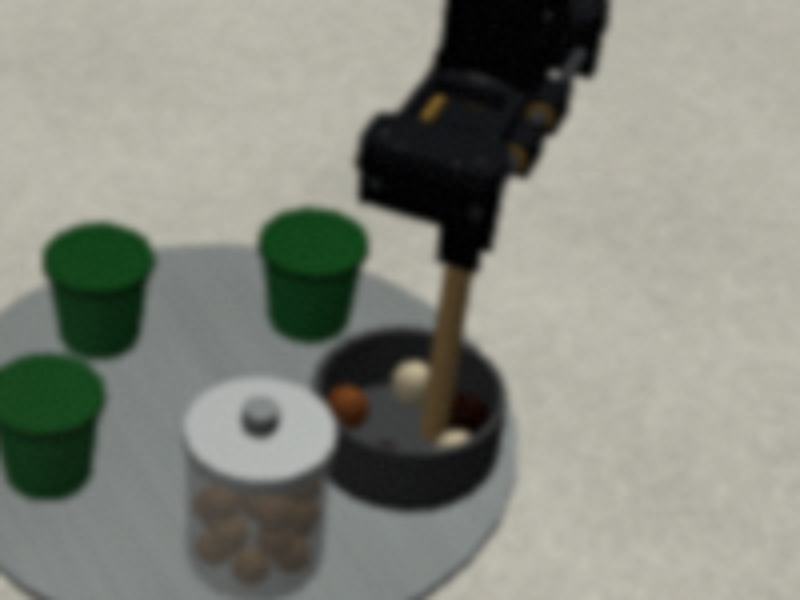

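Emit:
{"api": "jog_arm", "payload": {
  "motion": [
    [0,0,0,1,7,0,1],
    [0,0,0,-1,7,0,1],
    [0,0,0,-4,7,0,1],
    [0,0,0,-5,5,0,1],
    [0,0,0,-7,4,0,1],
    [0,0,0,-7,1,0,1],
    [0,0,0,-7,-1,0,1],
    [0,0,0,-7,-4,0,1],
    [0,0,0,-5,-5,0,1],
    [0,0,0,-4,-7,0,1]
  ]
}}

```text
clock: 13.35
eef_pos: [0.6632, 0.0813, 0.1967]
orientation: [3.139, 0.0, 0.015]
ft_force: [4.9, -1.0, 0.1]
opening: 0.168
gripper_force: 40.0
```

Emit:
{"api": "jog_arm", "payload": {
  "motion": [
    [0,0,0,-1,-7,0,1],
    [0,0,0,1,-7,0,1],
    [0,0,0,4,-7,0,1],
    [0,0,0,5,-5,0,1],
    [0,0,0,7,-4,0,1],
    [0,0,0,7,-1,0,1],
    [0,0,0,7,1,0,1],
    [0,0,0,7,4,0,1],
    [0,0,0,5,5,0,1],
    [0,0,0,4,7,0,1]
  ]
}}

```text
clock: 14.35
eef_pos: [0.7039, 0.0964, 0.1927]
orientation: [3.141, 0.001, -0.017]
ft_force: [-5.2, -2.0, 1.1]
opening: 0.161
gripper_force: 40.0
```

Emit:
{"api": "jog_arm", "payload": {
  "motion": [
    [0,0,0,1,7,0,1],
    [0,0,0,-1,7,0,1],
    [0,0,0,-4,7,0,1],
    [0,0,0,-5,5,0,1],
    [0,0,0,-7,4,0,1],
    [0,0,0,-7,1,0,1],
    [0,0,0,-7,-1,0,1],
    [0,0,0,-7,-4,0,1],
    [0,0,0,-5,-5,0,1],
    [0,0,0,-4,-7,0,1]
  ]
}}

```text
clock: 15.35
eef_pos: [0.6609, 0.082, 0.1958]
orientation: [3.14, 0.001, 0.004]
ft_force: [0.0, -0.2, 0.1]
opening: 0.161
gripper_force: 40.0
```

Emit:
{"api": "jog_arm", "payload": {
  "motion": [
    [0,0,0,-1,-7,0,1],
    [0,0,0,1,-7,0,1],
    [0,0,0,4,-7,0,1],
    [0,0,0,5,-5,0,1],
    [0,0,0,7,-4,0,1],
    [0,0,0,7,-1,0,1],
    [0,0,0,7,1,0,1],
    [0,0,0,7,4,0,1],
    [0,0,0,5,5,0,1],
    [0,0,0,4,7,0,1]
  ]
}}

```text
clock: 16.35
eef_pos: [0.7066, 0.0969, 0.1937]
orientation: [-3.14, -0.001, 0.003]
ft_force: [-0.1, 0.3, -0.6]
opening: 0.165
gripper_force: 40.0
```

Emit:
{"api": "jog_arm", "payload": {
  "motion": [
    [0,0,0,1,7,0,1],
    [0,0,0,-1,7,0,1],
    [0,0,0,-4,7,0,1],
    [0,0,0,-5,5,0,1],
    [0,0,0,-7,4,0,1],
    [0,0,0,-7,1,0,1],
    [0,0,0,-7,-1,0,1],
    [0,0,0,-7,-4,0,1],
    [0,0,0,-5,-5,0,1],
    [0,0,0,-4,-7,0,1]
  ]
}}

```text
clock: 17.35
eef_pos: [0.6621, 0.083, 0.1964]
orientation: [-3.141, -0.001, -0.01]
ft_force: [4.1, 2.2, -0.5]
opening: 0.163
gripper_force: 40.0
```

```bash
python3 look.py st2
```

```text
[0.66206249 0.08300669 0.19643436] [-3.14089382e+00 -5.15782139e-04 -9.93691746e-03] 17.35 0.16321322697729593 39.994184374809265 [ 4.12533383  2.19835288 -0.50525854]
0.89 (array([ 0.6635168 ,  0.0840927 , -0.00911942, -0.00954887]), 182, np.float64(0.0015556668021327166))
ball0_center [[0.651, 0.071, 0.049]]
ball1_center []
ball4_center []
```

View pics/st2.png

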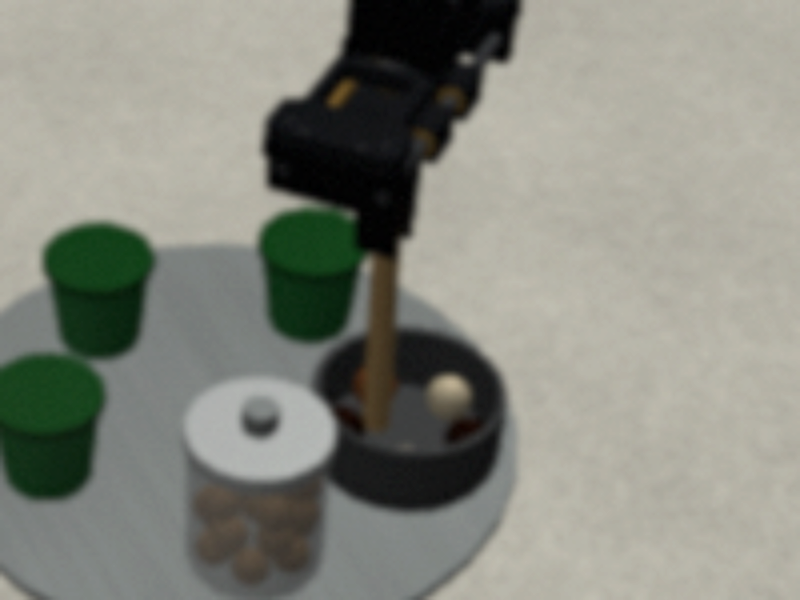

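Emit:
{"api": "jog_arm", "payload": {
  "motion": [
    [0,0,0,6,-2,0,1],
    [0,0,0,6,-2,0,1],
    [0,0,0,6,-2,0,1],
    [0,0,0,5,-1,0,1],
    [0,0,0,0,0,0,1],
    [0,0,0,0,0,-10,1],
    [0,0,0,0,0,-20,1],
    [0,0,0,0,0,-20,1],
    [0,0,0,0,0,-20,1],
    [0,0,0,0,0,-20,1]
  ]
}}

```text
clock: 18.6
eef_pos: [0.6836, 0.0894, 0.2865]
orientation: [3.141, 0.001, 0.001]
ft_force: [-0.3, -0.1, -1.0]
opening: 0.162
gripper_force: 40.0
```

Emit:
{"api": "jog_arm", "payload": {
  "motion": [
    [0,0,0,0,0,-20,1],
    [0,0,0,0,0,-20,1],
    [0,0,0,0,0,-20,1],
    [0,0,0,0,0,0,1],
    [0,0,0,-18,24,0,1],
    [0,0,0,-20,30,0,1],
    [0,0,0,-20,30,0,1],
    [0,0,0,-20,30,0,1],
    [0,0,0,-20,30,0,1],
    [0,0,0,-20,30,0,1]
  ]
}}

```text
clock: 19.6
eef_pos: [0.5644, -0.0855, 0.3437]
orientation: [-3.142, -0.001, 0.002]
ft_force: [0.3, -0.2, -0.1]
opening: 0.166
gripper_force: 40.0
```

Emit:
{"api": "jog_arm", "payload": {
  "motion": [
    [0,0,0,-20,30,0,1],
    [0,0,0,-20,30,0,1],
    [0,0,0,-20,30,0,1],
    [0,0,0,-20,30,0,1],
    [0,0,0,-10,15,0,1],
    [0,0,0,0,0,0,1],
    [0,0,0,0,0,0,1],
    [0,0,0,0,0,0,1],
    [0,0,0,0,0,0,1],
    [0,0,0,0,0,0,1]
  ]
}}

```text
clock: 20.6
eef_pos: [0.4763, -0.2189, 0.3445]
orientation: [-3.141, -0.003, 0.0]
ft_force: [-0.1, -0.7, -0.8]
opening: 0.162
gripper_force: 40.0
```

```bash
python3 - <<'E'
from m import *
s=sensors.state();print(s["eef_pos"],s["orientation"],s["clock"],s["opening"],s["gripper_force"],s["ft_force"])
c=read_camera("scene")
for r in masks_of("stick","scene")[:1]:
    p=cloud(c,r["mask"]);print(r["conf"],stick(c,r["mask"],.2,.32),np.percentile(p[:,2],[1,5]))
a=c["color"][120:270,240:440]
c=read_camera("wrist")
for r in masks_of("stick","wrist")[:1]:
    p=cloud(c,r["mask"]);p=p[(p[:,2]>.18)&(p[:,2]<.36)];print(len(p),np.median(p[p[:,2]<.25],0),np.median(p[p[:,2]>.3],0))
c=read_camera("top")
for i in range(5):
    for r in place_of("ball%d_center"%i,"top")[:2]: print(i,round(r["conf"],2),np.round(r["at"]),atz(c,[r["at"]],.049)[0].round(3))
for n in ["cup0_center","cup1_center","cup2_center","jar_center"]:
    for r in place_of(n,"top")[:1]: print(n,np.round(r["at"]))
b=c["color"][120:200,170:270]
im=np.hstack([cv2.resize(a,(400,300)),cv2.resize(b,(375,300))])
cv2.imwrite("pics/e.png",cv2.convertScaleAbs(im[:,:,::-1],alpha=1.6))
E
```

```text
[ 0.4763243 -0.2188798  0.344526 ] [-3.14141148e+00 -2.80677299e-03  1.94022308e-04] 20.6 0.16246437356372775 39.99677538871765 [-0.08824994 -0.68448749 -0.76293947]
0.64 (array([ 0.47984667, -0.21754171, -0.01668572, -0.00401518]), 409, np.float64(0.0011018908057112147)) [0.20016598 0.20469208]
1476 [ 0.48642626 -0.21800571  0.22655565] [ 0.48462397 -0.21838328  0.33646142]
0 0.41 [224. 172.] [0.657 0.072 0.049]
1 0.43 [231. 151.] [0.7   0.058 0.049]
2 0.65 [213. 142.] [0.718 0.096 0.049]
3 0.71 [201. 154.] [0.694 0.119 0.049]
4 0.69 [201. 172.] [0.659 0.12  0.049]
cup0_center [269. 242.]
cup1_center [209. 260.]
cup2_center [174. 207.]
jar_center [274. 178.]
```

View pics/e.png

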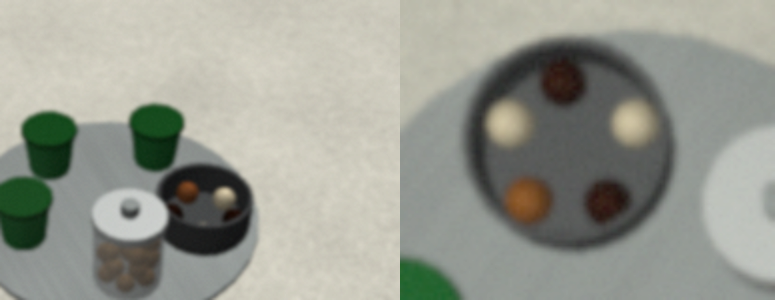

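Emit:
{"api": "jog_arm", "payload": {
  "motion": [
    [0,0,0,-1,-1,0,1],
    [0,0,0,-2,-0.5,10,1],
    [0,0,0,0,0,20,1],
    [0,0,0,0,0,20,1],
    [0,0,0,0,0,20,1],
    [0,0,0,0,0,20,1],
    [0,0,0,0,0,20,1],
    [0,0,0,0,0,20,1],
    [0,0,0,0,0,20,1],
    [0,0,0,0,0,10,1]
  ]
}}

```text
clock: 22.3
eef_pos: [0.4715, -0.2173, 0.1818]
orientation: [-3.14, -0.001, 0.005]
ft_force: [-0.0, 0.9, -0.5]
opening: 0.161
gripper_force: 40.0
```

Emit:
{"api": "jog_arm", "payload": {
  "motion": [
    [0,0,0,0,0,5,1],
    [0,0,0,0,0,5,1],
    [0,0,0,0,0,4,1],
    [0,0,0,0,0,0,1],
    [0,0,0,0,0,0,1],
    [0,0,0,0,0,0,1],
    [0,0,0,0,0,0,1],
    [0,0,0,0,0,0,1],
    [0,0,0,0,0,0,1],
    [0,0,0,0,0,0,1]
  ]
}}

```text
clock: 23.3
eef_pos: [0.4729, -0.2181, 0.1707]
orientation: [-3.142, -0.001, -0.0]
ft_force: [-0.7, 0.1, -1.1]
opening: 0.162
gripper_force: 40.0
```

Emit:
{"api": "jog_arm", "payload": {
  "motion": [
    [0,0,0,0,0,2,1],
    [0,0,0,0,0,2,1],
    [0,0,0,0,0,0,1],
    [0,0,0,0,0,0,0.8],
    [0,0,0,0,0,0,0.75],
    [0,0,0,0,0,0,0.7],
    [0,0,0,0,0,0,0.5],
    [0,0,0,0,0,0,0.2],
    [0,0,0,0,0,0,0],
    [0,0,0,0,0,0,0]
  ]
}}

```text
clock: 24.3
eef_pos: [0.4729, -0.2181, 0.1667]
orientation: [3.142, 0.001, 0.0]
ft_force: [-0.0, -0.7, -0.0]
opening: 0.583
gripper_force: 0.0
```

Emit:
{"api": "jog_arm", "payload": {
  "motion": [
    [0,0,0,0,0,0,0],
    [0,0,0,0,0,0,0],
    [0,0,0,0,0,0,0],
    [0,0,0,0,0,0,0],
    [0,0,0,0,0,-10,0],
    [0,0,0,0,0,-20,0],
    [0,0,0,0,0,-20,0],
    [0,0,0,0,0,-20,0],
    [0,0,0,0,0,-30,0],
    [0,0,0,0,0,-30,0]
  ]
}}

```text
clock: 25.3
eef_pos: [0.4727, -0.2179, 0.2983]
orientation: [3.142, 0.001, 0.0]
ft_force: [0.3, -0.1, -0.2]
opening: 0.996
gripper_force: 0.0
```

Emit:
{"api": "jog_arm", "payload": {
  "motion": [
    [0,0,0,0,0,0,0],
    [0,0,0,0,0,0,0],
    [0,0,0,0,0,0,0],
    [0,0,0,0,0,0,0],
    [0,0,0,0,0,0,0],
    [0,0,0,0,0,0,0],
    [0,0,0,0,0,0,0],
    [0,0,0,0,0,0,0],
    [0,0,0,0,0,0,0],
    [0,0,0,0,0,0,0]
  ]
}}

```text
clock: 26.3
eef_pos: [0.4729, -0.2181, 0.2967]
orientation: [3.142, 0.001, 0.0]
ft_force: [-0.0, 0.4, 0.4]
opening: 0.998
gripper_force: 0.0
```

```bash
python3 - <<'E'
from m import *
s=sensors.state();print(s["eef_pos"],s["clock"],s["opening"])
c=read_camera("scene")
for r in masks_of("stick","scene")[:1]:
    p=cloud(c,r["mask"]);print(r["conf"],stick(c,r["mask"]),np.percentile(p[:,2],[1,5,95,99]))
cv2.imwrite("pics/f.png",cv2.convertScaleAbs(cv2.resize(c["color"][150:330,130:370],(800,600))[:,:,::-1],alpha=1.5))
E
```

```text
[ 0.47293101 -0.21809159  0.29673835] 26.3 0.9981194068005085
0.9 (array([ 0.47566287, -0.21657025, -0.0040978 , -0.00405198]), 322, np.float64(0.0010094579432372037)) [0.07092635 0.07762186 0.21434848 0.21638755]
```

View pics/f.png

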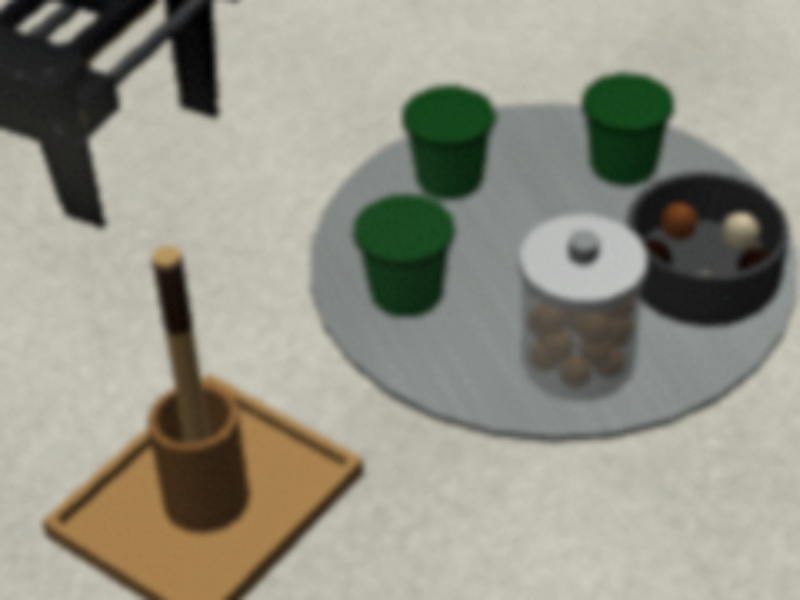

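The stick stands upright in its cup, with its top at about (167,257) and the cup near (200,460). The gripper is clear above it, and the green cups, jar and balls are in place.

```bash
python3 -c "
from plant import bot
print(bot.job_done())"
```

```text
the job is handed in; nothing more can be done
None
```

I stirred the balls about 3.5 turns and all five shifted while staying in the ramekin; the stick is back upright in its bamboo cup, the green cups and jar look undisturbed, and the job is handed in (no verdict was returned).

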